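Hang the sample pail on the retort stand's twin hook

TASK

Swing the small steel pail's bail from lying flat to upright while the pail stays standing on the bench, then carry the pail by its bail and hang it on the retort stand's twin hook, the bail's bar fully down in both slots. The hook is clamped at an unmeasured height, so feel your way down onto it gently, and keep hold until the bar rests in the slots and the hook carries the weight: no dropping, no forcing. Keep the pail about level, leave the other things alone, and let go so that it hangs still.

Things in the scene. Friction and masses are not known exactly. Their poses are not given: they have to be found in the camera images.
- pail: round open steel pail, 104 mm wide at the foot, 114 mm at the rim, 70 mm tall, 0.45 to 0.65 kg with its bail. Origin: centre of its underside; z up its axis; y along the bail's hinge line, which runs through the two ears 55 mm above the underside. The bail starts lying flat, towards the pail's -x
- bail (a joint): angle of the bail about the ears: 0 lying flat (level) towards the pail's -x, 1.571 upright, 3.142 flat towards +x. It swings freely (hinge friction under 0.01 N m) and falls flat again if let go
- bail_bar (a point): middle of the bail's straight bar: round dark steel rod 6 mm thick, straight for 100 mm along y, 120 mm from the hinge line (55 mm above the bench and 63 mm outside the rim when flat, 175 mm above the pail's underside when upright). The bail's side arms run at 64 mm either side of the middle. y along the bar
- stand: retort stand fixed to the bench: grey base plate 200 x 130 x 10 mm and an upright 12 mm rod. Origin: on the bench, plumb below the middle of the twin hook's slots; x points from the slots to the rod (at x = +115 mm); y along the slots (the bar must lie along it). Rod and clamp are rigid and do not give; over 20 N between the pail or bail and the stand would slip the clamp
- hook_ref (a point): fixed point of the stand, same axes, 245 mm above its origin. Twin hook: two steel prongs 8 mm wide at y = +33 and -33 mm, 58 mm clear between them for the fingers, reaching from a cross bar (x = +55 to +65 mm) towards -x. The clamp's height is set anew each time and NOT measured: the slot floor lies somewhere from 22 mm below to 22 mm above this point
- rod_top (a point): top of the rod, 300 mm above the bench. Each prong of the hook, from its cross bar towards the stand's -x: level flat top (x = +55 to +4.5 mm); slot open upwards, 9 mm wide (x = +4.5 to -4.5 mm), its floor 10 mm below the flat top; upturned lip (x = -4.5 to -12.5 mm), its rounded top 14 mm above the flat top
- tube_rack: low orange tube rack with white capped tubes, 150 x 70 mm, 40 mm tall, standing between and beyond the work; bystander. Origin: centre of its underside
- tip_box: open orange pipette-tip box with a grey insert, 120 x 84 mm, 58 mm tall, between the pail's and the stand's places; bystander. Origin: centre of its underside
- reagent_bottle: amber bottle, 68 mm wide, 130 mm tall; bystander. Origin: centre of its underside
- salt_jar: white jar, 64 mm wide, 85 mm tall; bystander. Origin: centre of its underside
- beaker: glass beaker, 68 mm wide, 85 mm tall; bystander. Origin: centre of its underside
- dish: flat clear dish, 90 mm wide, 16 mm tall; bystander. Origin: centre of its underside
Things that resemble listed ones, but are neither listed nor needed, are in the scene too. Leave any red or yellow look-alike of the pail alone.

How it is judged:
By the outcome, as a careful person would: the job done as asked, in the order asked, and still so for the second after the job is handed in, with the robot touching nothing.
It also fails if it takes over 72 s, if anything falls off the work surface, if the arm or the gripper's body presses on something with over 40 N, if the wrist force passes 120 N, or if a joint passes its speed limit or range.

ROBOT

A 6-joint arm with a two-finger parallel gripper is mounted at the origin on the work surface. World frame = base frame: x ahead of the robot, y to its left, z up, the work surface at z = 0. Lengths are in mm, angles in rad, forces in N, time in s.
With the tool pointing down it reaches from about 350 to 875 mm from the base axis. Payload 4.2 kg.
Tool frame: the origin (TCP) lies between the finger pads; the fingertips stand 25 mm ahead of it and the grasp point (between the pads) lies 6 mm ahead of it; z points along the fingers, y is the line along which they close (so a half turn about z gives the same grasp; the last joint's range is limited). The gripper opens to 85 mm and grips with 20 to 120 N. Pads are 22 mm wide; open, the fingers measure 114 mm over their backs; the gripper's body (76 mm by 85 mm) begins 54 mm behind the grasp point. The pads swing forward as they close: fully open they stand 13 mm farther back than shut.
Start: joints at [-1.075, 0.385, 0.008, 0, -1.194, -0.259], TCP at [146.638, -607.533, 256.312] pointing down, gripper open.
Joint ranges: [-3.14, 3.14], [-1.21, 2.06], [-1.07, 1.41], [-3.16, 2.05], [-2.99, -0.16], [-3.1, 3.1]. Speed limits (rad/s): [2.79, 2.79, 3.14, 3.14, 3.14, 3.14].

INTERFACE

Orientations are given as a unit quaternion [x, y, z, w].
In Python, from bench import arm gives the robot as it stands.
- The arm moves only by the shell command python3 -m pendant 'ROWS'. ROWS is JSON, a list of rows, each a list of 7 numbers: the shift along the tool's x, y, z in m, then the turn, a rotation vector about the tool's x, y, z in degrees, then the finger opening in m, from 0 to 0.0854. In form: [[x, y, z, wx, wy, wz, fingers], ...]. A call has 1 to 12 rows; each row shifts and turns the commanded pose from where the row before left it, along the tool's axes as they then stand; what a row does not reach is not made up. A row lasts 1/10 s, in which the tool goes at most 50 mm and 8.59 degrees, less where a joint would pass 70% of its speed; a pose out of reach is approached as far as the arm can. A call is refused whole if a number of a shift passes 0.05 or a number of a turn 8.59, either way. A call with a gripper value outside its range is refused whole. The fingers move at their own pace and stop on an object; the grip force is fixed at half the most. Time passes only in rows, so rows that do not move let the fingers close. It gives the time, the measured TCP pose, the force, the opening and the grip force at its end, in the units of the state.
- arm.read_state(): the state, without advancing time (a new reading comes with each control period).
- arm.get_image(name): name is "scene" or "top"; returns a dict with "image" (384x512x3 uint8, red, green, blue), "fx", "fy", "cx", "cy" (pixels), "k1" (the pictures are not rectified: a ray, as slopes to the right and down, at radius r is drawn at 1 + k1 r^2 times it, then the intrinsics apply), "xyz" and "rotation" of the camera in the world. Camera axes: x right, y down, z forward; pixel columns grow to the right and rows downward; lengths in mm; the calibration is good to about 2 mm. A picture is of the moment at which its call begins. There is no depth.
- arm.job_done(): hands the job in; it is judged then, once.
The state is a dict: "clock": time; "joints": joint angles; "joint_vel": joint speeds; "joint_efforts": joint torques, N m; "position": TCP position; "ee_rot": TCP orientation; "contact_force": force on the tool from outside, world axes, zero at the start; "wrist_torque": the same for the moment, N m; "gripper_width": finger opening in mm; "grasp_force": force on a finger pad.
Only numpy, scipy, OpenCV 4.12 (cv2) and the standard library are available. Lean on these libraries where they do the work, as an engineer would, in place of code of your own. Each camera call takes 0.05 s, during which the arm holds its last target. There are 200 camera calls.

## Working session

There is one attempt and no reset: what is moved stays moved. The work goes in short steps, Python scripts to look and compute and a shell command to move; the robot and the scene stay as the last step left them, time stands still between calls to the robot, and variables do not carry over. Pictures are saved under pics/ and viewed, at most 10 in all, crops included, and the job is handed in when it is done.

```bash
ls; mkdir -p pics
python3 - <<'E'
from bench import arm
import cv2,json,numpy as np
for n in("scene","top"):
    d=arm.get_image(n); cv2.imwrite(f"pics/{n}0.png",d["image"][:,:,::-1])
    print(n,{k:np.round(v,4).tolist() for k,v in d.items() if k!="image"})
print(arm.read_state())
E
```

```text
pics
scene {'fx': 348.0212, 'fy': 348.0212, 'cx': 258.2494, 'cy': 188.4834, 'k1': -0.0069, 'xyz': [1194.7085, -316.6894, 1224.5528], 'rotation': [0.8048, 0.5065, -0.1648, -0.262]}
top {'fx': 454.7767, 'fy': 454.7767, 'cx': 253.3728, 'cy': 188.4852, 'k1': -0.1541, 'xyz': [232.6001, 10.4146, 1644.5985], 'rotation': [-0.6925, 0.7138, -0.0765, 0.0712]}
{'clock': 0.1, 'joints': array([-1.07542703e+00,  3.85479749e-01,  6.80242226e-03, -4.32924343e-04,
       -1.19402808e+00, -2.58577887e-01]), 'joint_vel': array([ 3.39497562e-04, -6.75739166e-04,  2.72123438e-03,  2.19556395e-03,
       -9.54364083e-05,  3.50873449e-04]), 'joint_efforts': array([-4.26217539e-04, -3.93318772e+01,  1.88929582e+01,  4.19792488e+00,
       -2.63515838e-03,  3.01570630e-06]), 'position': array([ 146.51438024, -607.10753281,  255.34682086]), 'ee_rot': array([-1.18039966e-01,  9.93008366e-01,  9.61581291e-04, -1.64299567e-04]), 'contact_force': array([ 0.01271976,  0.4911967 , -0.33515062]), 'wrist_torque': array([ 0.03385058, -0.02205699,  0.04071381]), 'grasp_force': 0.0, 'gripper_width': 85.5955134153179}
```

View pics/scene0.png

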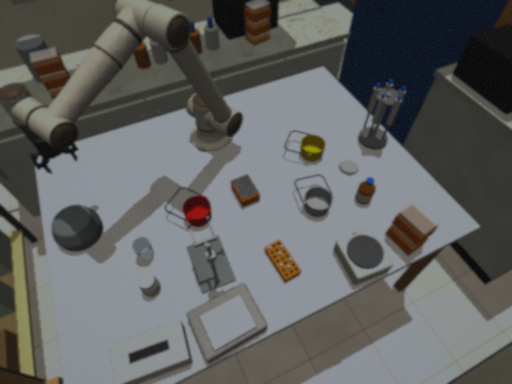

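View pics/top0.png

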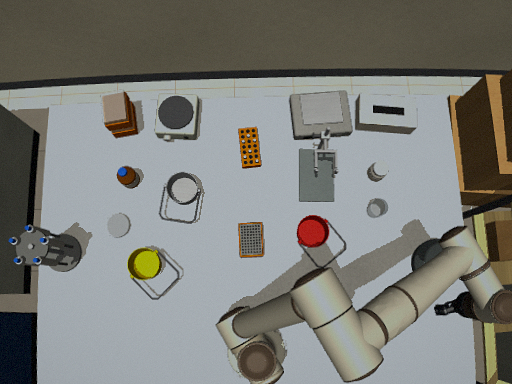

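The steel pail is at scene (316,200) and top (184,188), with its bail toward the robot, at top (180,220). It could be confused with the yellow pail at top (145,264), the red pail at (313,231), or the dark pan at scene (77,228). I choose the steel one. The stand is at top (318,170). Next I'll take close crops.

```bash
cat > h.py <<'E'
import numpy as np,cv2
from scipy.spatial.transform import Rotation as R
from bench import arm
def ray(d,u,v):
    K=np.array([[d["fx"],0,d["cx"]],[0,d["fy"],d["cy"]],[0,0,1]])
    p=cv2.undistortPoints(np.array([[[u,v]]],float),K,np.array([d["k1"],0,0,0]))[0,0]
    r=R.from_quat(d["rotation"]).apply([p[0],p[1],1]) if np.size(d["rotation"])==4 else np.array(d["rotation"])@[p[0],p[1],1]
    return np.array(d["xyz"]),r
def plane(d,u,v,z):
    o,r=ray(d,u,v); return o+r*(z-o[2])/r[2]
def tri(d1,p1,d2,p2):
    o1,r1=ray(d1,*p1);o2,r2=ray(d2,*p2);r1/=np.linalg.norm(r1);r2/=np.linalg.norm(r2)
    s=np.linalg.lstsq(np.c_[r1,-r2],o2-o1,rcond=None)[0]
    a=o1+s[0]*r1;b=o2+s[1]*r2
    return (a+b)/2,np.linalg.norm(a-b)
def proj(d,P):
    q=R.from_quat(d["rotation"]).inv().apply(np.array(P)-d["xyz"]);x,y=q[:2]/q[2];f=1+d["k1"]*(x*x+y*y)
    return np.array([d["fx"]*x*f+d["cx"],d["fy"]*y*f+d["cy"]])
def crop(im,u,v,w,h,s): # top-left u,v
    return cv2.resize(im[v:v+h,u:u+w,::-1],None,fx=s,fy=s,interpolation=cv2.INTER_CUBIC)
E
python3 - <<'E'
from h import *
s=arm.get_image("scene");t=arm.get_image("top")
a=np.vstack([np.hstack([crop(s["image"],285,165,60,60,5),crop(s["image"],180,228,60,60,5)]),
 np.hstack([crop(t["image"],150,165,60,60,5),crop(t["image"],290,120,60,60,5)])])
cv2.imwrite("pics/c1.png",a)
E
```

```text
(no output)
```

View pics/c1.png

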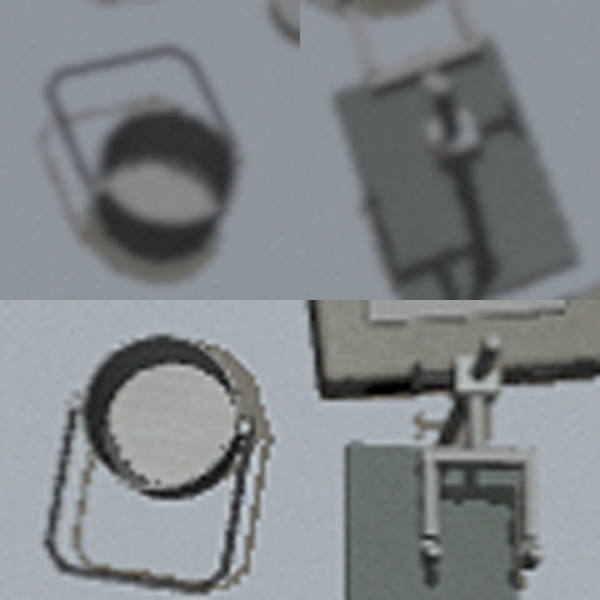

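The close crop confirms it: a plain steel pail with dark bail, flat toward the robot. The twin hook's tips face the robot too. Next I'll fit the bail bar, the rim and the hook features in both views.

Run:
```python
from h import *
s=arm.get_image("scene");t=arm.get_image("top")
a=np.vstack([np.hstack([crop(s["image"],188,212,40,40,8),crop(t["image"],308,122,40,40,8)]),
 np.hstack([crop(s["image"],290,170,40,32,8),crop(t["image"],155,195,40,32,8)])])
print(a.shape)
for i in range(0,a.shape[1],40): cv2.putText(a,str(i),(i,8),0,.3,(0,0,255),1); a[:,i]=a[:,i]*.8
for i in range(0,a.shape[0],40): cv2.putText(a,str(i),(0,i),0,.3,(0,0,255),1); a[i]=a[i]*.8
cv2.imwrite("pics/c2.png",a)
```

```text
(576, 640, 3)
```

View pics/c2.png

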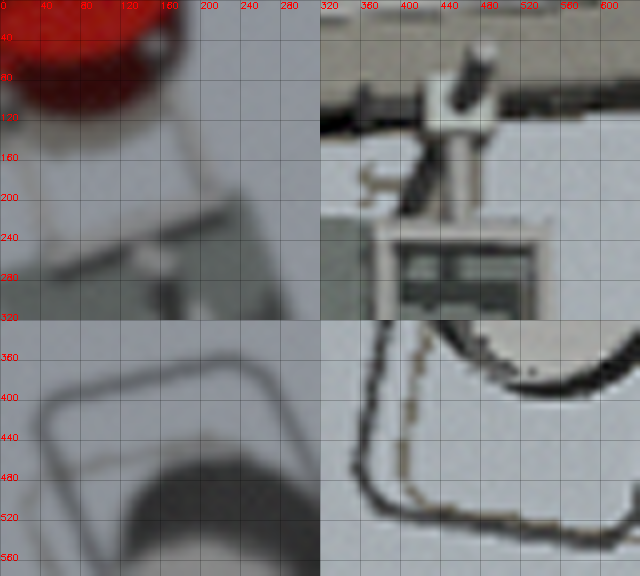

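In c2 the bail is clear in both views: top bar at (164..190, 219..223), scene bar at (297..317, 180..175). The hook's crossbar runs (194,244) to (216,236) in the scene view. In the top view its lips are at (316,170) and (336,171), and the rod top is near (328,128). Next I'll fit lines and triangulate.

```bash
cat > fit.py <<'E'
from h import *
def edge(d,p,q,hw=3,n=25,dark=True):
    """refine a thin dark line p->q: sub-pixel centroid of darkness across it"""
    g=cv2.cvtColor(d["image"],cv2.COLOR_RGB2GRAY).astype(np.float32); g=g if dark else 255-g
    p,q=np.array(p,float),np.array(q,float);nrm=np.array([q[1]-p[1],p[0]-q[0]]);nrm/=np.linalg.norm(nrm)
    k=np.linspace(-hw,hw,8*hw+1);P=[]
    for f in np.linspace(.05,.95,n):
        c=p+f*(q-p)+k[:,None]*nrm
        v=cv2.remap(g,c[:,0].astype(np.float32)[None],c[:,1].astype(np.float32)[None],cv2.INTER_LINEAR)[0]
        m=v.argmin();w=np.clip(np.median(v)-v,0,None)*(abs(k-k[m])<1.5)
        P.append((c*w[:,None]).sum(0)/w.sum())
    P=np.array(P,np.float32);vx,vy,x,y=cv2.fitLine(P,cv2.DIST_HUBER,0,.01,.01).ravel()
    r=abs((P-[x,y])@[-vy,vx]);return np.cross([x,y,1],[x+vx,y+vy,1]),np.median(r)
def X(a,b): c=np.cross(a,b);return c[:2]/c[2]
E
python3 - <<'E'
from fit import *
s=arm.get_image("scene");t=arm.get_image("top")
L={}
for n,d,seg in(("t",t,[((166,219.5),(189,222.5)),((163.4,196),(160,211)),((199,195),(194.5,216))]),
             ("s",s,[((298,179.8),(317,175)),((295.5,185),(302,199)),((323.5,178),(329,187))])):
    r=[edge(d,*x) for x in seg];print(n,[round(float(x[1]),2) for x in r]);b,l,rr=[x[0] for x in r]
    L[n]=(X(b,l),X(b,rr));print(L[n])
T=[tri(t,L["t"][i],s,L["s"][i]) for i in(0,1)];print(T)
for n,d in(("t",t),("s",s)):
    P=[plane(d,*L[n][i],55) for i in(0,1)];print(n,P,sum(P)/2,np.linalg.norm(P[0]-P[1]))
print("lips",tri(t,(316,169.6),s,(192,230)))
for z in(230,250,270): print(z,plane(t,316,169.6,z),plane(t,336,170.6,z))
print("xbar",tri(t,(308+60/8,122+228/8),s,(188+50/8-.2,212+255/8)),tri(t,(308+220/8,122+228/8),s,(188+225/8,212+195/8)))
print("rod",tri(t,(329,127.5),s,(207,244)),plane(t,329,127.5,300))
E
```

```text
t [0.1, 0.09, 0.13]
(array([158.69218797, 217.39195482]), array([194.07956372, 222.99390815]))
s [0.03, 0.07, 0.04]
(array([293.32374204, 180.04984941]), array([321.35768728, 173.75227364]))
[(array([455.95433455, 272.37386831,  48.62155878]), np.float64(125.42197875695933)), (array([476.06320481, 252.22748405,  95.13176036]), np.float64(116.38823421596325))]
t [array([475.19455623, 332.31425483,  55.        ]), array([451.85221006, 206.11881985,  55.        ])] [463.52338314 269.21653734  55.        ] 128.33609366087995
s [array([451.26399306, 204.75749243,  55.        ]), array([473.48196076, 329.77504627,  55.        ])] [462.37297691 267.26626935  55.        ] 126.97648150768134
lips (array([ 590.24370974, -240.97164806,  201.40791521]), np.float64(57.295004434387195))
230 [ 588.9572887  -208.38490721  230.        ] [ 583.83988934 -273.18496847  230.        ]
250 [ 583.9190085  -205.29145645  250.        ] [ 578.87396041 -269.1753558   250.        ]
270 [ 578.88072829 -202.19800569  270.        ] [ 573.90803147 -265.16574313  270.        ]
xbar (array([ 650.70480339, -246.88402295,  215.2484193 ]), np.float64(68.73145870735227)) (array([ 654.88182106, -240.53425321,  253.73677212]), np.float64(65.33240878189588))
rod (array([ 705.71352998, -248.0444068 ,  301.05681836]), np.float64(2.08875774347262)) [ 706.35505069 -247.23361077  300.        ]
```

The left/right pairing was swapped because the scene camera faces the robot. I'll redo the pairs.

Run:
```python
from fit import *
s=arm.get_image("scene");t=arm.get_image("top")
tb=[(158.692,217.392),(194.08,222.994)];sb=[(293.32,180.05),(321.358,173.752)]
T=[tri(t,tb[0],s,sb[1]),tri(t,tb[1],s,sb[0])];print(T,(T[0][0]+T[1][0])/2)
xb=[tri(t,(308+60/8,122+228/8),s,(188+225/8,212+195/8)),tri(t,(308+220/8,122+228/8),s,(188+50/8-.2,212+260/8))];print("xbar",xb)
# plate mask in top
im=t["image"].astype(int)[145:210,290:345];g=im.mean(2);m=((g>75)&(g<125)&(im.max(2)-im.min(2)<20)).astype(np.uint8)
m=cv2.morphologyEx(m,cv2.MORPH_OPEN,np.ones((3,3)));c=max(cv2.findContours(m,0,2)[0],key=cv2.contourArea)
bx=cv2.boxPoints(cv2.minAreaRect(c))+[290,145];print([plane(t,*p,10).round(1) for p in bx])
# pail rim via inner bright floor/dark wall: non-background blob
im=t["image"][160:210,160:205].astype(int);print(im[3,40],im[28,24])
cs=[]
for d,(u0,v0,w,h) in((t,(160,165,50,45)),):
    g=cv2.cvtColor(d["image"],cv2.COLOR_RGB2GRAY)[v0:v0+h,u0:u0+w];mm=(g<110).astype(np.uint8)
    mm=cv2.morphologyEx(mm,cv2.MORPH_CLOSE,np.ones((3,3)));c=max(cv2.findContours(mm,0,1)[0],key=cv2.contourArea)
    (x,y),r=cv2.minEnclosingCircle(c);print("dark ring",x+u0,y+v0,r)
for P in([581,247,70],[581,247,55]): print(proj(t,P),proj(s,P))
k=tri(t,(329,127.5),s,(207,244))[0]
# projected candidates for lip tops for various heights
yd=np.array([.078,.997,0]);xd=np.array([.997,-.078,0]);O=k*[1,1,0]-115*xd;print("O",O)
for z in(225,245,265):print(z,[proj(c,O+xd*a+yd*b+[0,0,z+dz]).round(1).tolist() for c in(t,s) for a,b,dz in((-8.5,33,24),(-8.5,-33,24),(60,37,10),(60,-37,10))])
```

```text
[(array([474.41278963, 330.76521927,  55.90682476]), np.float64(2.931150677866761)), (array([451.53798055, 205.41522788,  55.12097936]), np.float64(1.4768113135125986))] [462.97538509 268.09022357  55.51390206]
xbar [(array([ 653.8062302 , -209.24695158,  229.05589915]), np.float64(3.397909677900725)), (array([ 651.39340968, -279.11460206,  228.09920531]), np.float64(4.720520415889174))]
[array([ 725.9, -183.2,   10. ]), array([ 722.5, -319.6,   10. ]), array([ 523.6, -305.6,   10. ]), array([ 527.7, -172.8,   10. ])]
[166 173 178] [165 163 163]
dark ring 180.0 195.48571395874023 24.137950897216797
[181.93040562 186.66115939] [318.44454567 197.23291983]
[182.5528826  187.54682376] [317.92827811 199.32967871]
O [ 591.05852998 -239.0744068     0.        ]
225 [[316.0, 169.3], [336.6, 170.3], [314.5, 149.9], [337.1, 151.0], [208.4, 216.3], [188.7, 222.6], [216.1, 235.2], [193.7, 242.7]]
245 [[316.9, 167.7], [337.7, 168.7], [315.4, 148.1], [338.3, 149.2], [207.6, 213.0], [187.7, 219.4], [215.5, 232.2], [192.7, 239.8]]
265 [[317.8, 166.1], [338.9, 167.1], [316.2, 146.2], [339.4, 147.4], [206.9, 209.7], [186.7, 216.1], [214.8, 229.1], [191.7, 236.7]]
```

```bash
cat > go.py <<'E'
import sys
from h import *
def go(x,y,z,psi=None,n=None):
    st=arm.read_state();Rm=R.from_quat(st["ee_rot"]);d=np.array([x,y,z])-st["position"]
    v=Rm.inv().apply(d)/1000;n=int(n or np.ceil(np.linalg.norm(v)/.049)) or 1
    print("t",round(st["clock"],2),"pos",st["position"].round(1),"F",st["contact_force"].round(1),"tool mm",(v*1e3).round(1),"rows",n,"each m",(v/n).round(4))
    if psi is not None:
        T=R.from_matrix(np.c_[[np.cos(psi),np.sin(psi),0],[np.sin(psi),-np.cos(psi),0],[0,0,-1]])
        print("turn deg",np.degrees((Rm.inv()*T).as_rotvec()).round(2))
    return st
if __name__=="__main__": go(*map(float,sys.argv[1:]))
E
python3 go.py 420 -100 250 -1.7514
```

```text
t 0.5 pos [ 146.6 -607.5  256.3] F [-0.9  0.8 -0.6] tool mm [-384.8  429.2    6.3] rows 12 each m [-0.0321  0.0358  0.0005]
turn deg [  0.     0.   -66.09]
```

```bash
python3 -m pendant '[[-0.032,0.0358,0,0,0,0,0.04],[-0.032,0.0358,0,0,0,0,0.04],[-0.032,0.0358,0,0,0,0,0.04],[-0.032,0.0358,0,0,0,0,0.04],[-0.032,0.0358,0,0,0,0,0.04],[-0.032,0.0358,0,0,0,0,0.04],[-0.032,0.0358,0,0,0,0,0.04],[-0.032,0.0358,0,0,0,0,0.04],[-0.032,0.0358,0,0,0,0,0.04],[-0.032,0.0358,0,0,0,0,0.04],[-0.032,0.0358,0,0,0,0,0.04],[-0.032,0.0358,0,0,0,0,0.04]]'
python3 -m pendant '[[0,0,0,0,0,-8.26,0.04],[0,0,0,0,0,-8.26,0.04],[0,0,0,0,0,-8.26,0.04],[0,0,0,0,0,-8.26,0.04],[0,0,0,0,0,-8.26,0.04],[0,0,0,0,0,-8.26,0.04],[0,0,0,0,0,-8.26,0.04],[0,0,0,0,0,-8.26,0.04]]'
python3 go.py 463 268 150 -1.7514
```

```text
clock: 1.7
position: [419.7, -97.9, 256.9]
ee_rot: [-0.118, 0.993, -0.0, 0.001]
contact_force: [1.2, 0.2, -0.1]
gripper_width: 39.6
grasp_force: 0.0
clock: 2.5
position: [419.1, -99.8, 256.5]
ee_rot: [-0.643, 0.766, -0.0, 0.0]
contact_force: [0.3, -0.6, 0.7]
gripper_width: 40.0
grasp_force: 0.0
t 2.5 pos [419.1 -99.8 256.5] F [ 0.3 -0.6  0.7] tool mm [-369.8   20.8  106.6] rows 8 each m [-0.0462  0.0026  0.0133]
turn deg [-0.03  0.01  0.34]
```

```bash
python3 -m pendant '[[-0.0462,0.0026,0.006,0,0,0.34,0.04],[-0.0462,0.0026,0.006,0,0,0,0.04],[-0.0462,0.0026,0.006,0,0,0,0.04],[-0.0462,0.0026,0.006,0,0,0,0.04],[-0.0462,0.0026,0.02,0,0,0,0.04],[-0.0462,0.0026,0.02,0,0,0,0.04],[-0.0462,0.0026,0.02,0,0,0,0.04],[-0.0462,0.0026,0.023,0,0,0,0.04],[0,0,0,0,0,0,0.04],[0,0,0,0,0,0,0.04]]'
python3 go.py 463 268 61.5 -1.7514
python3 - <<'E'
from h import *
s=arm.get_image("scene");t=arm.get_image("top")
cv2.imwrite("pics/c3.png",np.hstack([crop(s["image"],270,130,80,80,5),crop(t["image"],140,160,80,80,5)]))
E
```

```text
clock: 3.5
position: [466.3, 265.2, 149.6]
ee_rot: [-0.639, 0.769, -0.0, -0.001]
contact_force: [0.6, -0.1, -0.5]
gripper_width: 40.0
grasp_force: 0.0
t 3.5 pos [466.3 265.2 149.6] F [ 0.6 -0.1 -0.5] tool mm [-2.3  3.6 88.1] rows 2 each m [-0.0011  0.0018  0.0441]
turn deg [ 0.07 -0.11 -0.25]
```

View pics/c3.png

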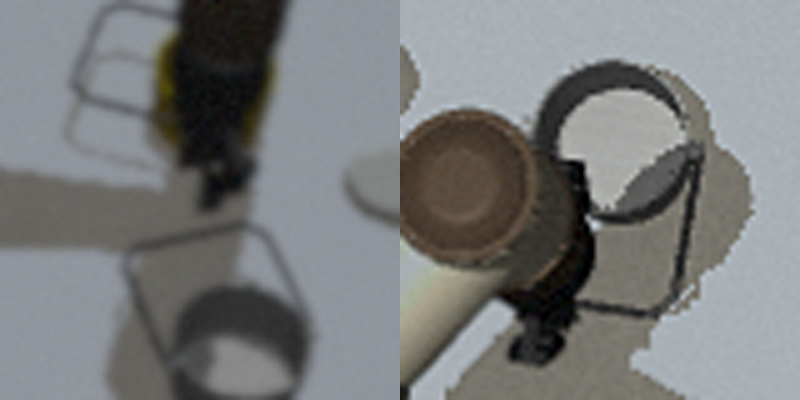

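The picture shows the fingers above the middle of the bar (scene (312,170), bar at (309,178)), clear of the pail. Descending.

```bash
python3 -m pendant '[[-0.0022,0.0036,0.03,0,0,-0.25,0.03],[0,0,0.03,0,0,0,0.03],[0,0,0.018,0,0,0,0.03],[0,0,0.010,0,0,0,0.03],[0,0,0,0,0,0,0.03],[0,0,0,0,0,0,0.03]]'
python3 go.py 463 268 61.5 -1.7514
```

```text
clock: 4.2
position: [464.3, 267.5, 63.8]
ee_rot: [-0.64, 0.769, -0.0, 0.001]
contact_force: [0.5, 1.1, 0.9]
gripper_width: 29.8
grasp_force: 0.0
t 4.2 pos [464.3 267.5  63.8] F [0.5 1.1 0.9] tool mm [-0.2  1.4  2.3] rows 1 each m [-0.0002  0.0014  0.0023]
turn deg [-0.08  0.1  -0.12]
```

```bash
python3 -m pendant '[[0,0.0013,0.002,0,0,0,0.02],[0,0,0,0,0,0,0.012],[0,0,0,0,0,0,0.008],[0,0,0,0,0,0,0.006],[0,0,0,0,0,0,0.004],[0,0,0,0,0,0,0.004],[0,0,0,0,0,0,0.004]]'
python3 go.py 463 268 61.5 -1.7514
python3 - <<'E'
from h import *
s=arm.get_image("scene");t=arm.get_image("top")
cv2.imwrite("pics/c4.png",np.hstack([crop(s["image"],270,140,80,80,5),crop(t["image"],140,160,80,80,5)]))
E
```

```text
clock: 4.9
position: [462.2, 267.9, 60.8]
ee_rot: [-0.64, 0.768, 0.0, 0.0]
contact_force: [-2.2, 0.7, 3.6]
gripper_width: 4.8
grasp_force: 30.1
t 4.9 pos [462.2 267.9  60.8] F [-2.2  0.7  3.6] tool mm [-0.3 -0.8 -0.7] rows 1 each m [-0.0003 -0.0008 -0.0007]
turn deg [-0.    0.01 -0.08]
```

View pics/c4.png

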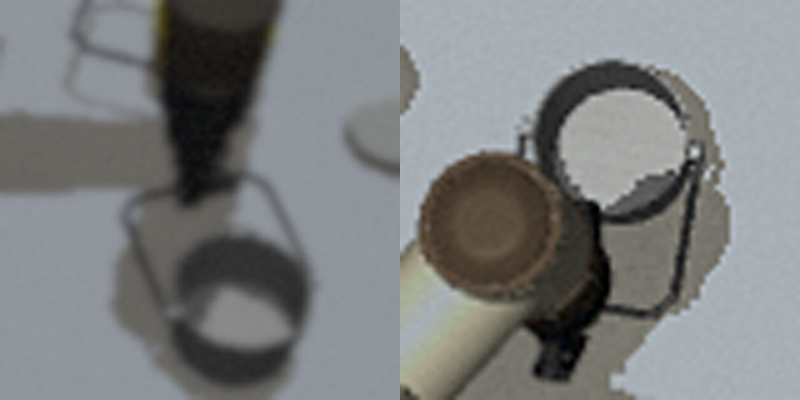

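The bar is gripped mid-span at width 4.8 mm and the pail hasn't moved. Now I'll swing the bail through a 120 mm arc about the ears.

```bash
python3 -m pendant '[[0,-0.0005,-0.0105,0,0,0,0.004],[0,-0.0014,-0.0104,0,0,0,0.004],[0,-0.0023,-0.0102,0,0,0,0.004],[0,-0.0031,-0.01,0,0,0,0.004],[0,-0.004,-0.0097,0,0,0,0.004],[0,-0.0048,-0.0093,0,0,0,0.004]]'
python3 go.py 478.6 265.2 121.5 -1.7514
```

```text
clock: 5.6
position: [478.4, 264.7, 121.7]
ee_rot: [-0.64, 0.769, 0.0, 0.0]
contact_force: [-1.0, 1.3, -1.6]
gripper_width: 4.3
grasp_force: 29.3
t 5.6 pos [478.4 264.7 121.7] F [-1.   1.3 -1.6] tool mm [-0.5 -0.1  0.2] rows 1 each m [-0.0005 -0.0001  0.0002]
turn deg [-0.    0.02 -0.1 ]
```

```bash
python3 -m pendant '[[0,-0.0056,-0.0088,0,0,0,0.004],[0,-0.0064,-0.0083,0,0,0,0.004],[0,-0.0071,-0.0077,0,0,0,0.004],[0,-0.0077,-0.0071,0,0,0,0.004],[0,-0.0083,-0.0064,0,0,0,0.004],[0,-0.0088,-0.0056,0,0,0,0.004]]'
python3 go.py 521.2 257.3 164.8 -1.7514
python3 - <<'E'
from h import *
s=arm.get_image("scene");t=arm.get_image("top")
cv2.imwrite("pics/c5.png",np.hstack([crop(s["image"],270,140,80,80,5),crop(t["image"],140,160,80,80,5)]))
E
```

```text
clock: 6.2
position: [522.1, 256.8, 165.9]
ee_rot: [-0.64, 0.768, -0.0, 0.0]
contact_force: [-3.0, 0.6, 3.4]
gripper_width: 4.4
grasp_force: 29.4
t 6.2 pos [522.1 256.8 165.9] F [-3.   0.6  3.4] tool mm [-0.3  1.   1.1] rows 1 each m [-0.0003  0.001   0.0011]
turn deg [-0.03  0.02 -0.08]
```

View pics/c5.png

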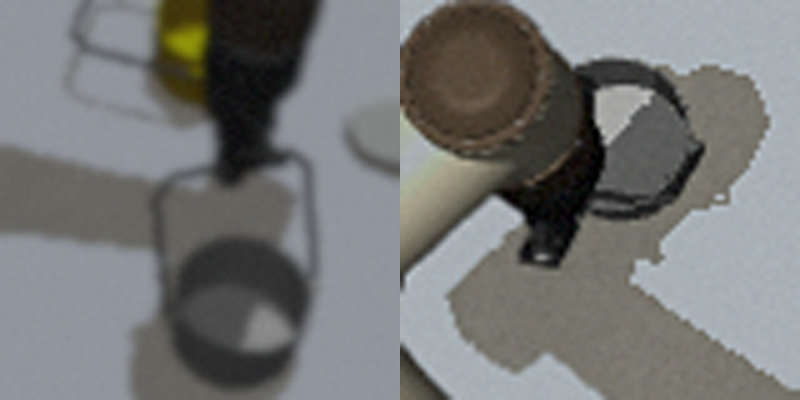

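The bail is at about 60° and held, with the pail in place. I'll finish the swing.

```bash
python3 -m pendant '[[0,-0.0093,-0.0048,0,0,0,0.004],[0,-0.0097,-0.004,0,0,0,0.004],[0,-0.01,-0.0031,0,0,0,0.004],[0,-0.0102,-0.0023,0,0,0,0.004],[0,-0.0104,-0.0014,0,0,0,0.004],[0,-0.0104,-0.0003,0,0,0,0.004],[0,0,0,0,0,0,0.004],[0,0,0,0,0,0,0.004]]'
python3 go.py 580.3 246.4 181.3 -1.7514
python3 - <<'E'
from h import *
s=arm.get_image("scene");t=arm.get_image("top")
cv2.imwrite("pics/c6.png",np.hstack([crop(s["image"],270,140,80,80,5),crop(t["image"],140,160,80,80,5)]))
E
```

```text
clock: 7.1
position: [582.6, 246.0, 181.5]
ee_rot: [-0.64, 0.769, -0.001, 0.002]
contact_force: [0.3, 0.7, 5.5]
gripper_width: 4.6
grasp_force: 30.4
t 7.1 pos [582.6 246.  181.5] F [0.3 0.7 5.5] tool mm [0.  2.3 0.2] rows 1 each m [0.     0.0023 0.0002]
turn deg [-0.21  0.1  -0.1 ]
```

View pics/c6.png

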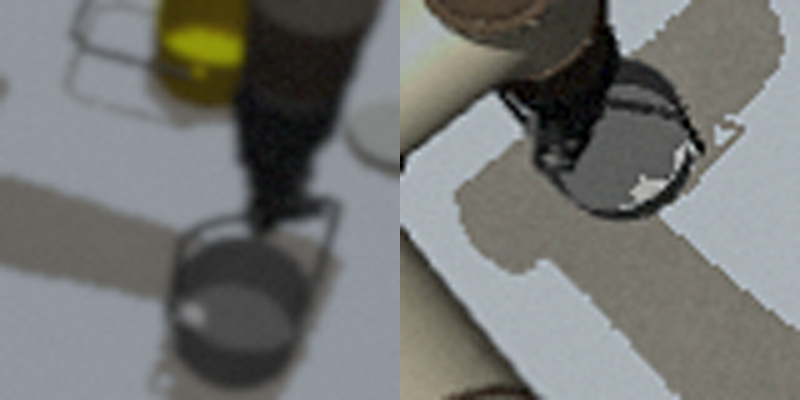

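The bail is upright and the pail is standing in place, with a light 5 N downward press. Gripping firmly and lifting straight up.

```bash
python3 -m pendant '[[0,0.001,0,0,0,0,0],[0,0,0,0,0,0,0],[0,0,0,0,0,0,0],[0,0,-0.002,0,0,0,0],[0,0,-0.003,0,0,0,0],[0,0,-0.004,0,0,0,0],[0,0,-0.006,0,0,0,0],[0,0,-0.006,0,0,0,0],[0,0,-0.004,0,0,0,0],[0,0,-0.002,0,0,0,0],[0,0,0,0,0,0,0]]'
python3 go.py 581 246.4 306 -1.7514
```

```text
clock: 8.3
position: [579.4, 246.3, 207.9]
ee_rot: [-0.64, 0.769, 0.0, 0.0]
contact_force: [0.3, -0.9, -4.9]
gripper_width: 4.0
grasp_force: 58.4
t 8.3 pos [579.4 246.3 207.9] F [ 0.3 -0.9 -4.9] tool mm [ -0.5  -1.6 -98.1] rows 3 each m [-0.0002 -0.0005 -0.0327]
turn deg [-0.03  0.04 -0.09]
```

```bash
python3 -m pendant '[[0,0,-0.004,0,0,0,0],[0,0,-0.008,0,0,0,0],[0,0,-0.012,0,0,0,0],[0,0,-0.015,0,0,0,0],[0,0,-0.015,0,0,0,0],[0,0,-0.015,0,0,0,0],[0,0,-0.012,0,0,0,0],[0,0,-0.009,0,0,0,0],[0,0,-0.006,0,0,0,0],[0,0,-0.002,0,0,0,0]]'
python3 go.py 520 -235 306 -1.631
```

```text
clock: 9.3
position: [579.4, 246.2, 306.1]
ee_rot: [-0.64, 0.769, -0.0, 0.0]
contact_force: [0.4, 0.1, -4.4]
gripper_width: 3.6
grasp_force: 58.4
t 9.3 pos [579.4 246.2 306.1] F [ 0.4  0.1 -4.4] tool mm [ 4.84e+02 -2.88e+01 -1.00e-01] rows 10 each m [ 0.0484 -0.0029 -0.    ]
turn deg [-0.04  0.03 -6.99]
```

```bash
python3 -m pendant '[[0.004,-0.001,0,0,0,0,0],[0.008,-0.001,0,0,0,0,0],[0.012,-0.001,0,0,0,0,0],[0.016,-0.001,0,0,0,0,0],[0.02,-0.001,0,0,0,0,0],[0.024,-0.001,0,0,0,0,0],[0.024,-0.001,0,0,0,0,0],[0.024,-0.001,0,0,0,0,0],[0.024,-0.001,0,0,0,0,0],[0.024,-0.001,0,0,0,0,0],[0.024,-0.001,0,0,0,0,0],[0.024,-0.001,0,0,0,0,0]]'
python3 -m pendant '[[0.024,-0.001,0,0,0,0,0],[0.024,-0.001,0,0,0,0,0],[0.024,-0.001,0,0,0,0,0],[0.024,-0.001,0,0,0,0,0],[0.024,-0.001,0,0,0,0,0],[0.024,-0.001,0,0,0,0,0],[0.022,-0.001,0,0,0,0,0],[0.02,-0.001,0,0,0,0,0],[0.016,-0.001,0,0,0,0,0],[0.012,-0.001,0,0,0,0,0],[0.008,-0.001,0,0,0,0,0],[0.004,-0.001,0,0,0,0,0]]'
python3 go.py 520 -235 306 -1.631
```

```text
clock: 10.5
position: [548.7, 17.3, 305.8]
ee_rot: [-0.639, 0.769, -0.0, 0.0]
contact_force: [0.6, 0.2, -4.6]
gripper_width: 3.9
grasp_force: 58.4
clock: 11.7
position: [520.1, -205.6, 305.5]
ee_rot: [-0.639, 0.769, -0.0, 0.0]
contact_force: [-0.0, 0.4, -4.5]
gripper_width: 3.7
grasp_force: 58.4
t 11.7 pos [ 520.1 -205.6  305.5] F [-0.   0.4 -4.5] tool mm [28.9 -5.2 -0.5] rows 1 each m [ 0.0289 -0.0052 -0.0005]
turn deg [-0.   -0.   -7.05]
```

```bash
python3 -m pendant '[[0.003,-0.001,0,0,0,-0.7,0],[0.006,-0.001,0,0,0,-0.7,0],[0.007,-0.001,0,0,0,-0.7,0],[0.006,-0.001,0,0,0,-0.7,0],[0.004,-0.001,0,0,0,-0.7,0],[0.002,0,0,0,0,-0.7,0],[0,0,0,0,0,-0.7,0],[0,0,0,0,0,-0.7,0],[0,0,0,0,0,-0.7,0],[0,0,0,0,0,-0.7,0],[0,0,0,0,0,0,0],[0,0,0,0,0,0,0]]'
python3 go.py 520 -235 306 -1.631
python3 - <<'E'
from h import *
s=arm.get_image("scene");t=arm.get_image("top")
cv2.imwrite("pics/c7.png",np.hstack([crop(s["image"],165,170,80,100,5),crop(t["image"],285,110,80,100,5)]))
np.save("pics/c7.npy",np.stack([s["image"],t["image"]]))
E
```

```text
clock: 12.9
position: [521.3, -233.1, 305.5]
ee_rot: [-0.686, 0.728, -0.0, 0.0]
contact_force: [-0.5, 0.5, -5.1]
gripper_width: 3.8
grasp_force: 58.4
t 12.9 pos [ 521.3 -233.1  305.5] F [-0.5  0.5 -5.1] tool mm [ 2.   1.1 -0.5] rows 1 each m [ 0.002   0.0011 -0.0005]
turn deg [-0.01  0.    0.01]
```

View pics/c7.png

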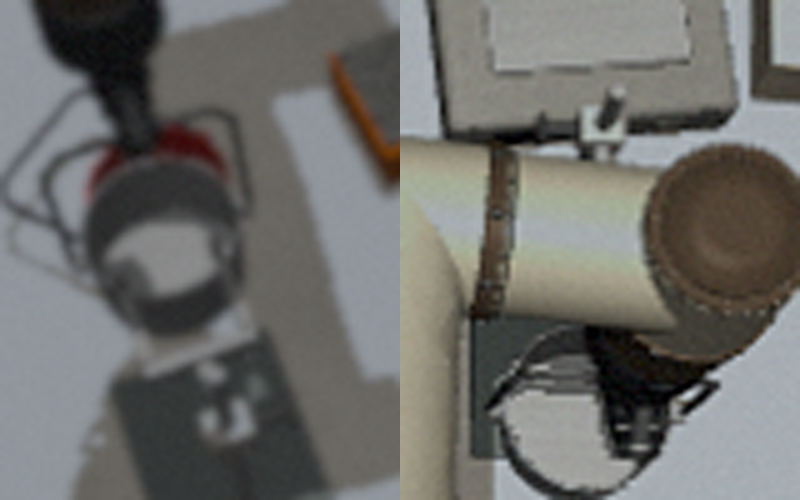

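The pail hangs level just outside the hook, red pail untouched. The lips at scene (190,222) and (208,217) lie below and ahead of the bar. I'll move in along the stand's +x, above the highest possible lip.

```bash
python3 go.py 604 -240 306 -1.631; python3 -m pendant '[[0.0005,-0.002,0,0,0,0,0],[0.0005,-0.004,0,0,0,0,0],[0.0005,-0.006,0,0,0,0,0],[0,-0.008,0,0,0,0,0],[0,-0.010,0,0,0,0,0],[0,-0.011,0,0,0,0,0],[0.0005,-0.011,0,0,0,0,0],[0,-0.010,0,0,0,0,0],[0,-0.008,0,0,0,0,0],[0,-0.006,0,0,0,0,0],[0,-0.004,0,0,0,0,0],[0,-0.002,0,0,0,0,0]]'
python3 go.py 604 -240 306 -1.631
```

```text
t 13.0 pos [ 521.2 -233.1  305.5] F [ 0.7  0.6 -4.2] tool mm [  1.9 -83.   -0.5] rows 2 each m [ 0.001  -0.0415 -0.0003]
turn deg [-0.    0.    0.01]
clock: 14.2
position: [603.3, -240.1, 305.3]
ee_rot: [-0.686, 0.728, 0.0, -0.0]
contact_force: [0.0, 0.5, -3.1]
gripper_width: 3.3
grasp_force: 58.4
t 14.2 pos [ 603.3 -240.1  305.3] F [ 0.   0.5 -3.1] tool mm [-0.1 -0.7 -0.7] rows 1 each m [-0.0001 -0.0007 -0.0007]
turn deg [0.01 0.   0.01]
```

```bash
python3 -m pendant '[[0,-0.0007,0.002,0,0,0,0],[0,0,0.004,0,0,0,0],[0,0,0.004,0,0,0,0],[0,0,0.003,0,0,0,0],[0,0,0.002,0,0,0,0]]';python3 -m pendant '[[0,0,0.004,0,0,0,0],[0,0,0.004,0,0,0,0],[0,0,0.003,0,0,0,0],[0,0,0.002,0,0,0,0]]'; python3 -m pendant '[[0,0,0.004,0,0,0,0],[0,0,0.004,0,0,0,0],[0,0,0.003,0,0,0,0],[0,0,0.002,0,0,0,0],[0,0,0,0,0,0,0]]'
```

```text
clock: 14.7
position: [603.3, -240.1, 289.9]
ee_rot: [-0.686, 0.728, 0.0, -0.0]
contact_force: [0.3, 0.1, -4.2]
gripper_width: 3.8
grasp_force: 58.4
clock: 15.1
position: [603.6, -240.1, 277.0]
ee_rot: [-0.686, 0.728, 0.0, -0.0]
contact_force: [-0.3, 0.1, -5.3]
gripper_width: 3.6
grasp_force: 58.4
clock: 15.6
position: [603.5, -240.1, 264.0]
ee_rot: [-0.686, 0.728, 0.0, -0.0]
contact_force: [0.0, -0.5, -3.6]
gripper_width: 3.9
grasp_force: 58.4
```

```bash
for i in 1; do python3 -m pendant '[[0,0,0.002,0,0,0,0],[0,0,0.002,0,0,0,0],[0,0,0.001,0,0,0,0]]'|egrep 'pos|force'; python3 -m pendant '[[0,0,0.001,0,0,0,0],[0,0,0.001,0,0,0,0],[0,0,0.001,0,0,0,0]]'|egrep 'pos|force'; done
```

```text
position: [603.6, -240.1, 259.2]
contact_force: [0.5, -0.3, -5.0]
grasp_force: 58.4
position: [603.7, -240.1, 256.4]
contact_force: [-0.3, -0.8, -5.1]
grasp_force: 58.4
```

```bash
python3 -m pendant '[[0,0,0.001,0,0,0,0],[0,0,0.001,0,0,0,0],[0,0,0.001,0,0,0,0]]'|egrep 'pos|force'
```

```text
position: [603.7, -240.1, 253.4]
contact_force: [0.3, -0.2, -4.1]
grasp_force: 58.4
```

```bash
python3 -m pendant '[[0,0,0.001,0,0,0,0],[0,0,0.001,0,0,0,0],[0,0,0.001,0,0,0,0]]'|egrep 'pos|force'
```

```text
position: [603.6, -240.1, 250.4]
contact_force: [-0.3, 0.2, -4.3]
grasp_force: 58.4
```

```bash
python3 -m pendant '[[0,0,0.001,0,0,0,0],[0,0,0.001,0,0,0,0],[0,0,0,0,0,0,0]]'|egrep 'pos|force'
```

```text
position: [603.6, -240.1, 248.2]
contact_force: [0.2, -0.6, -4.4]
grasp_force: 58.4
```

```bash
python3 -m pendant '[[0,0,0.001,0,0,0,0],[0,0,0.001,0,0,0,0],[0,0,0,0,0,0,0]]'|egrep 'pos|force'
```

```text
position: [603.6, -240.1, 246.2]
contact_force: [0.6, -0.5, -5.3]
grasp_force: 58.4
```

```bash
python3 -m pendant '[[0,0,0.001,0,0,0,0],[0,0,0.001,0,0,0,0],[0,0,0,0,0,0,0]]'|egrep 'pos|force'
```

```text
position: [603.7, -240.2, 244.8]
contact_force: [-0.7, 0.1, -3.3]
grasp_force: 58.6
```

```bash
python3 -m pendant '[[0,0,0.0005,0,0,0,0],[0,0,0,0,0,0,0]]'|egrep 'pos|force'
```

```text
position: [603.8, -240.2, 244.7]
contact_force: [-1.3, 0.9, -1.3]
grasp_force: 58.7
```

```bash
python3 -m pendant '[[0,0,0.0005,0,0,0,0],[0,0,0,0,0,0,0]]'|egrep 'pos|force'
```

```text
position: [603.8, -240.2, 244.6]
contact_force: [-1.8, 0.4, 1.2]
grasp_force: 58.9
```

Contact with the flat top is at TCP z ≈ 244.8, which puts the slot floor near 226 and agrees with vision. I'll rise 1 mm clear and slide toward the lip.

```bash
python3 -m pendant '[[0,0,-0.0015,0,0,0,0],[0,0,-0.001,0,0,0,0],[0,0.001,0,0,0,0,0],[0,0.0015,0,0,0,0,0],[0,0.002,0,0,0,0,0],[0,0.0015,0,0,0,0,0],[0,0.001,0,0,0,0,0],[0,0,0,0,0,0,0]]'|egrep 'pos|force'
```

```text
position: [596.5, -239.7, 246.0]
contact_force: [-0.0, -0.2, -5.5]
grasp_force: 58.4
```

```bash
python3 -m pendant '[[0,0.001,0,0,0,0,0],[0,0.001,0,0,0,0,0],[0,0,0,0,0,0,0]]'|egrep 'pos|force'
```

```text
position: [594.5, -239.6, 246.0]
contact_force: [-0.6, -0.9, -4.9]
grasp_force: 58.4
```

```bash
python3 -m pendant '[[0,0.001,0,0,0,0,0],[0,0,0,0,0,0,0]]'|egrep 'pos|force'
```

```text
position: [593.6, -239.5, 246.0]
contact_force: [0.2, -0.3, -4.8]
grasp_force: 58.4
```

```bash
python3 -m pendant '[[0,0.001,0,0,0,0,0],[0,0,0,0,0,0,0]]'|egrep 'pos|force'
```

```text
position: [592.6, -239.5, 246.0]
contact_force: [-0.5, -0.2, -5.7]
grasp_force: 58.4
```

```bash
python3 -m pendant '[[0,0.001,0,0,0,0,0],[0,0,0,0,0,0,0]]'|egrep 'pos|force'
```

```text
position: [591.6, -239.4, 246.0]
contact_force: [-0.4, -1.2, -5.0]
grasp_force: 58.4
```

```bash
python3 -m pendant '[[0,0.001,0,0,0,0,0],[0,0,0,0,0,0,0]]'|egrep 'pos|force'
```

```text
position: [590.5, -239.3, 245.9]
contact_force: [0.3, -0.5, -4.8]
grasp_force: 58.4
```

```bash
python3 -m pendant '[[0,0.001,0,0,0,0,0],[0,0,0,0,0,0,0]]'|egrep 'pos|force'
```

```text
position: [590.0, -239.3, 246.1]
contact_force: [0.2, -0.7, -5.1]
grasp_force: 58.4
```

```bash
python3 -m pendant '[[0,0.0007,0,0,0,0,0],[0,0,0,0,0,0,0],[0,0,0,0,0,0,0]]'|egrep 'pos|force'
```

```text
position: [589.7, -239.3, 246.1]
contact_force: [3.5, -1.4, -5.5]
grasp_force: 58.4
```

Lip contact at TCP x ≈ 590 with 3.5 N. I'll back off 1.5 mm to the slot centre and feel down.

```bash
python3 -m pendant '[[0,-0.0012,0,0,0,0,0],[0,-0.0012,0,0,0,0,0],[0,0,0.0005,0,0,0,0],[0,0,0.001,0,0,0,0],[0,0,0.001,0,0,0,0],[0,0,0,0,0,0,0]]'|egrep 'pos|force'
```

```text
position: [591.0, -239.3, 243.1]
contact_force: [-0.3, -1.1, -5.0]
grasp_force: 58.5
```

The bar is below the flat-top level with no load, so it is entering the slots.

```bash
python3 -m pendant '[[0,0,0.001,0,0,0,0],[0,0,0.001,0,0,0,0],[0,0,0.001,0,0,0,0],[0,0,0,0,0,0,0]]'|egrep 'pos|force'
```

```text
position: [591.3, -239.3, 240.2]
contact_force: [0.1, 0.6, -4.8]
grasp_force: 58.5
```

```bash
python3 -m pendant '[[0,0,0.001,0,0,0,0],[0,0,0.001,0,0,0,0],[0,0,0.001,0,0,0,0],[0,0,0,0,0,0,0]]'|egrep 'pos|force'
```

```text
position: [591.2, -239.4, 237.2]
contact_force: [0.4, 0.0, -3.8]
grasp_force: 58.5
```

```bash
python3 -m pendant '[[0,0,0.001,0,0,0,0],[0,0,0.0005,0,0,0,0],[0,0,0,0,0,0,0]]'|egrep 'pos|force'
```

```text
position: [591.3, -239.3, 235.8]
contact_force: [0.6, 0.1, -4.7]
grasp_force: 58.5
```

```bash
python3 -m pendant '[[0,0,0.0005,0,0,0,0],[0,0,0.0005,0,0,0,0],[0,0,0,0,0,0,0]]'|egrep 'pos|force'
```

```text
position: [591.4, -239.3, 234.9]
contact_force: [0.3, 0.3, -4.0]
grasp_force: 58.5
```

```bash
python3 -m pendant '[[0,0,0.0005,0,0,0,0],[0,0,0,0,0,0,0]]'|egrep 'pos|force'
```

```text
position: [591.5, -239.4, 234.8]
contact_force: [0.3, 0.7, -3.1]
grasp_force: 58.6
```

```bash
python3 -m pendant '[[0,0,0.0005,0,0,0,0],[0,0,0,0,0,0,0],[0,0,0,0,0,0,0]]'|egrep 'clock|pos|force'
```

```text
clock: 23.0
position: [591.5, -239.4, 234.7]
contact_force: [-1.1, 0.2, -0.8]
grasp_force: 58.9
```

Contact at 234.8, exactly 10 mm below the flat top, and the weight is now on the hook. I'll settle slightly more, then open gently.

```bash
python3 -m pendant '[[0,0,0.0005,0,0,0,0],[0,0,0,0,0,0,0],[0,0,0,0,0,0,0.003],[0,0,0,0,0,0,0.004],[0,0,0,0,0,0,0.005],[0,0,0,0,0,0,0.006],[0,0,0,0,0,0,0.008],[0,0,0,0,0,0,0.010],[0,0,0,0,0,0,0.012],[0,0,0,0,0,0,0.016],[0,0,0,0,0,0,0.02],[0,0,0,0,0,0,0.02]]'
python3 - <<'E'
from h import *
s=arm.get_image("scene");t=arm.get_image("top")
cv2.imwrite("pics/c8.png",np.hstack([crop(s["image"],165,180,80,100,5),crop(t["image"],285,110,80,100,5)]))
E
```

```text
clock: 24.2
position: [591.5, -239.4, 233.4]
ee_rot: [-0.686, 0.728, -0.0, 0.0]
contact_force: [-0.7, 1.0, -0.2]
gripper_width: 19.9
grasp_force: 0.0
```

View pics/c8.png

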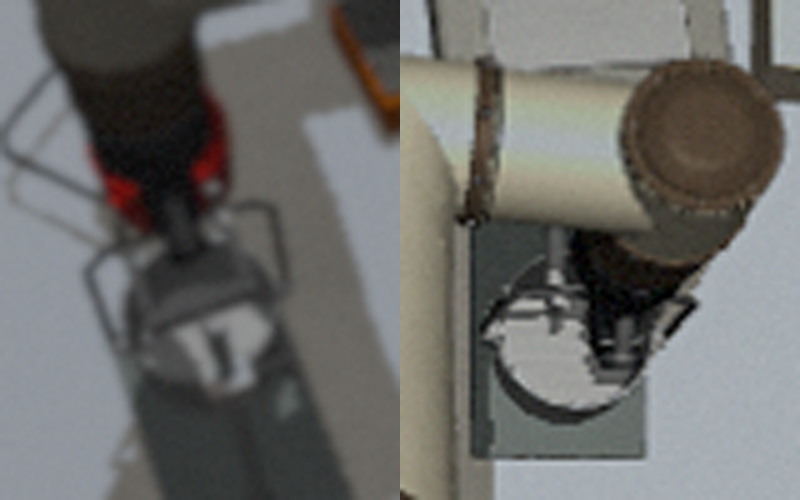

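The pail hangs upright from both prongs, level, with the fingers open around the bar. Retreating straight up.

```bash
python3 -m pendant '[[0,0,-0.002,0,0,0,0.022],[0,0,-0.004,0,0,0,0.022],[0,0,-0.006,0,0,0,0.022],[0,0,-0.008,0,0,0,0.022],[0,0,-0.01,0,0,0,0.022],[0,0,-0.015,0,0,0,0.022],[0,0,-0.02,0,0,0,0.022],[0,0,-0.02,0,0,0,0.022],[0,0,-0.02,0,0,0,0.022],[0,0,-0.015,0,0,0,0.022],[0,0,-0.005,0,0,0,0.022],[0,0,0,0,0,0,0.022]]'
python3 - <<'E'
from h import *
s=arm.get_image("scene")["image"].astype(int)
t=arm.get_image("top")["image"].astype(int)
E
python3 -m pendant '[[0,0.03,-0.005,0,0,0,0.022],[0,0.04,0,0,0,0,0.022],[0,0.04,0,0,0,0,0.022],[0,0.03,0,0,0,0,0.022],[0,0,0,0,0,0,0.022],[0,0,0,0,0,0,0.022],[0,0,0,0,0,0,0.022],[0,0,0,0,0,0,0.022],[0,0,0,0,0,0,0.022],[0,0,0,0,0,0,0.022],[0,0,0,0,0,0,0.022],[0,0,0,0,0,0,0.022]]'
python3 - <<'E'
from fit import *
s=arm.get_image("scene");a=s["image"].astype(int)
arm_rows=arm.get_image("scene")["image"].astype(int)
b=s["image"];print("still: max diff in pail box",abs(a-arm_rows)[210:270,175:235].mean().round(2))
# expected hung bar/rim position vs picture: darkness along predicted bar
yd=np.array([.06,.998,0]);O=np.array([591.3,-239.4,0]);g=cv2.cvtColor(b,cv2.COLOR_RGB2GRAY)
for dz in(-12,0,12,24):
    e=[proj(s,O+yd*k+[0,0,229+dz]) for k in np.r_[-50:-38:3,38:50:3]]
    print(dz,[int(g[int(round(v)),int(round(u))]) for u,v in e])
E
```

```text
clock: 25.5
position: [591.5, -239.4, 359.7]
ee_rot: [-0.686, 0.728, -0.001, 0.001]
contact_force: [0.0, -0.8, -0.8]
gripper_width: 22.3
grasp_force: 0.0
clock: 26.8
position: [451.8, -231.0, 363.3]
ee_rot: [-0.686, 0.728, 0.0, -0.0]
contact_force: [-0.4, -0.1, -0.7]
gripper_width: 22.1
grasp_force: 0.0
still: max diff in pail box 1.37
-12 [118, 118, 119, 125, 107, 99, 85, 91]
0 [86, 92, 84, 84, 79, 74, 78, 73]
12 [115, 108, 112, 93, 90, 94, 97, 101]
24 [139, 127, 103, 90, 55, 76, 96, 101]
```

The dark bar lies at the seated height on both sides, the pail is still, and the robot is clear. Handing in.

```bash
python3 -c "
from bench import arm
print(arm.job_done())"
```

```text
the job is handed in; nothing more can be done
None
```

The steel pail hangs level and still on the twin hook with its bar down in both slots, the gripper is clear of it, and the job was handed in at about 27 s on the robot's clock.

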